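# Clear the test bench: discard the used cassette, file the sample vials by cap colour

## Robot

A 7-joint arm with a two-finger parallel gripper is mounted at the origin on the work surface. World frame = base frame: x ahead of the robot, y to its left, z up, the work surface at z = 0. Lengths are in m, angles in rad, forces in N, time in s.
With the tool pointing down it reaches from about 0.4 to 0.85 m from the base axis. Payload 4.4 kg.
Tool frame: the origin (TCP) lies on the centre line of the jaws, within the pads' length; the fingertips stand 17 mm ahead of it and the grasp point (between the pads) lies 2 mm behind it; z points along the fingers, y is the direction in which the jaws open and shut (so a half turn about z gives the same grasp; the last joint's range is limited). The gripper opens to 94 mm and grips with 3 to 60 N. Pads are 16 mm wide; open, the fingers measure 119 mm over their backs; the gripper's body (75 mm by 177 mm) begins 78 mm behind the grasp point.
Start: joints at [1.267, 0.628, 0.038, 1.517, -0.027, 0.996, -0.02], TCP at [0.153, -0.632, 0.222] pointing down, gripper open.
Joint ranges: [-3.06, 3.06], [-0.37, 2.12], [-1.25, 1.32], [0.18, 2.47], [-1.1, 4.24], [0.23, 1.98], [-2.94, 2.94]. Speed limits (rad/s): [2.57, 2.57, 3.14, 3.14, 3.14, 3.14, 3.14].

## Interface

Orientations are given as a unit quaternion [x, y, z, w].
In Python, from cell import bot gives the robot as it stands.
- The arm moves only by the tool drive_tool, never from a script. Its argument "deltas" is a list of rows, each a list of 4 numbers: the shift along the tool's x, y, z in mm, then the turn about the tool's z in rad. A call has exactly 5 rows; each row shifts and turns the pose as measured when the row begins, along the tool's axes as they then stand; what a row does not reach is not made up. A row lasts 1/10 s, in which the tool goes at most 50 mm and 8.59 degrees, less where a joint would pass 70% of its speed; a pose out of reach is approached as far as the arm can. A call with a gripper value outside its range is refused whole. "hand" is the opening, from 0 (shut) to 1 (fully open), set as the call begins (left out, the last holds). The fingers move at their own pace and stop on an object; "newtons" is the grip in N (left out, the last holds). Time passes only in rows, so rows that do not move let the fingers close, or fill a call up. It gives the time, the measured TCP pose, the force and the opening at its end, in the units of the state.
- bot.get_state(): the state, without advancing time (a new reading comes with each control period).
- bot.camera(name): name is "scene" or "side" or "wrist"; returns the picture (400x640x3 uint8, blue, green, red); there is no depth.
- bot.get_calibration(name): a dict with "intrinsics" (3x3 intrinsics, pixels), "dist_coeffs" ([k1, k2, p1, p2, k3] as OpenCV has them; the pictures are not rectified), "R" (3x3) and "t" (3): a world point X has camera coordinates R X + t. Camera axes: x right, y down, z forward; pixel columns grow to the right and rows downward; lengths in m; the calibration is good to about 2 mm. A picture is of the moment at which its call begins: read the wrist's pose just before it. get_calibration takes no time and is no camera call; for the wrist camera it gives the pose at the moment of the call.
- bot.close_job(): hands the job in, once; it reports no verdict.
Trained networks look in the newest picture that a camera, given by its name, has taken for a name from the list of things; names that differ only in an ending like _2 or _b are one class to them, and where a whole thing is asked for, a point or a joint stands for the part that bears it (a point fixed in the world has none). Each returns a list of dicts, best first, with "score" (0 to 1); they miss things now and then, are a little off and sometimes report something else, mostly with a low value. They report only what shows in the picture. A call takes as long as a camera call. They do not tell look-alikes from the thing itself.
- bot.cut_out(target, camera): "mask" (400x640 bool, what is visible of it) and "point" ([column, row] in pixels, amid what is visible of it).
The state is a dict: "t": time; "joint_pos": joint angles; "joint_vel": joint speeds; "effort": joint torques, N m; "position": TCP position; "eef_rot": TCP orientation; "wrist_force": force on the tool from outside, world axes, zero at the start; "ft_torque": the same for the moment, N m; "width": finger opening in m.
Only numpy, scipy, OpenCV 4.12 (cv2) and the standard library are available. Lean on these libraries where they do the work, as an engineer would, in place of code of your own. Each camera call takes 0.05 s, during which the arm holds its last target. There are 200 camera calls.

## Task

First, before you move any vial, lay the used test cassette flat and face up in the yellow discard tub. Then file the four sample vials: red-capped ones in the tray with the red floor and blue-capped ones in the tray with the blue floor, one vial standing upright in each compartment. Do not knock any vial over, and leave the dropper bottle and the pipette where they are.

Things in the scene. Friction and masses are not known exactly. Their poses are not given: they have to be found in the camera images.
- vial_red_1: sample vial standing upright on the bench, red screw cap on a pale body with a white label; a round cylinder 75 mm tall, body 28 mm diameter, cap 30 mm diameter (the top 18 mm); about 35 g. Origin: centre of its underside, z up its axis. The two red vials are alike. It can be gripped by its cap from above.
- vial_red_2: sample vial standing upright on the bench, red screw cap on a pale body with a white label; a round cylinder 75 mm tall, body 28 mm diameter, cap 30 mm diameter (the top 18 mm); about 35 g. Origin: centre of its underside, z up its axis. The two red vials are alike. It can be gripped by its cap from above.
- vial_blue_1: sample vial standing upright on the bench, blue screw cap on a pale body with a white label; a round cylinder 75 mm tall, body 28 mm diameter, cap 30 mm diameter (the top 18 mm); about 35 g. Origin: centre of its underside, z up its axis. The two blue vials are alike. It can be gripped by its cap from above.
- vial_blue_2: sample vial standing upright on the bench, blue screw cap on a pale body with a white label; a round cylinder 75 mm tall, body 28 mm diameter, cap 30 mm diameter (the top 18 mm); about 35 g. Origin: centre of its underside, z up its axis. The two blue vials are alike. It can be gripped by its cap from above.
- cassette: used rapid-test cassette, a flat white plastic bar 70 mm (its x) by 22 mm (its y) by 6 mm thick, green at its +x end, with a pink window and a small brown round well on its upper face; lies face up on the bench; about 15 g. Origin: centre of its underside, z up out of its face. Grip it across its 22 mm width.
- tray_red: black tray fixed to the bench, red floor and red outer long sides; 66 mm (its x) by 126 mm (its y) by 30 mm high, walls and floor 4 mm thick. A cross wall as high as the rim splits it into two compartments along its y, each 58 mm (x) by 57 mm (y) inside, centred at y = -30.5 and +30.5 mm. Origin: centre of its underside on the bench, z up. Yaw within 0.4 rad of the world axes.
- tray_blue: black tray fixed to the bench, blue floor and blue outer long sides; 66 mm (its x) by 126 mm (its y) by 30 mm high, walls and floor 4 mm thick. A cross wall as high as the rim splits it into two compartments along its y, each 58 mm (x) by 57 mm (y) inside, centred at y = -30.5 and +30.5 mm. Origin: centre of its underside on the bench, z up. Yaw within 0.4 rad of the world axes.
- tub: yellow open discard tub, fixed to the bench; outside 140 mm (its x) by 160 mm (its y) by 35 mm high, walls and floor 4 mm thick, flat inside. Origin: centre of its underside on the bench, z up. Yaw within 0.4 rad of the world axes.
- dropper: bystander, loose: small white reagent dropper bottle with a pink cap, 25 mm diameter, 66 mm tall, standing beyond the work. Origin: centre of its underside.
- pipette: bystander, loose: grey and white micropipette lying on the bench pointing away from the robot (about 280 mm long along its x, 26 mm wide, 24 mm high). Origin: on its underside near its middle.
Not all that is in view belongs to the job. Leave any green look-alike of the vial_blue_2 alone. Leave any green look-alike of the vial_blue_1 alone.

How it is judged:
On the way:
1. the used cassette lies face up and flat in the yellow tub, let go, while all four vials are still within 30 mm of where they started (x of cassette in the frame of tub between -0.06 and 0.06 m and y of cassette in the frame of tub between -0.07 and 0.07 m and z of cassette in the frame of tub between 0 and 0.009 m and angle between cassette's own z axis and vertical below 0.15 rad and linear speed of cassette below 0.02 m/s and contact force between the fingers and cassette below 0.05 N and distance of each of vial_red_1, vial_red_2, vial_blue_1, vial_blue_2 from where it was at the start of the episode below 0.03 m), for 0.2 s.
At the end, for the whole second after the job is handed in: Cassette flat (0.15 rad) and face up on the floor of the yellow tub; red-capped vials upright (0.12 rad) on the floor of the red tray, one per compartment, blue-capped likewise in the blue tray, anywhere inside a compartment, either of a colour in either; all at rest, released (x of cassette in the frame of tub between -0.06 and 0.06 m and y of cassette in the frame of tub between -0.07 and 0.07 m and z of cassette in the frame of tub between 0 and 0.009 m and angle between cassette's own z axis and vertical below 0.15 rad and linear speed of cassette below 0.02 m/s and ((y of vial_red_1 in the frame of tray_red between 0.012 and 0.049 m and x of vial_red_1 in the frame of tray_red between -0.018 and 0.018 m and z of each of vial_red_1, vial_red_2 in the frame of tray_red below 0.009 m and angle between each of vial_red_1, vial_red_2's own z axis and vertical below 0.12 rad and linear speed of each of vial_red_1, vial_red_2 below 0.02 m/s and y of vial_red_2 in the frame of tray_red between -0.049 and -0.012 m and x of vial_red_2 in the frame of tray_red between -0.018 and 0.018 m) or (y of vial_red_1 in the frame of tray_red between -0.049 and -0.012 m and x of vial_red_1 in the frame of tray_red between -0.018 and 0.018 m and z of each of vial_red_1, vial_red_2 in the frame of tray_red below 0.009 m and angle between each of vial_red_1, vial_red_2's own z axis and vertical below 0.12 rad and linear speed of each of vial_red_1, vial_red_2 below 0.02 m/s and y of vial_red_2 in the frame of tray_red between 0.012 and 0.049 m and x of vial_red_2 in the frame of tray_red between -0.018 and 0.018 m)) and ((y of vial_blue_1 in the frame of tray_blue between 0.012 and 0.049 m and x of vial_blue_1 in the frame of tray_blue between -0.018 and 0.018 m and z of each of vial_blue_1, vial_blue_2 in the frame of tray_blue below 0.009 m and angle between each of vial_blue_1, vial_blue_2's own z axis and vertical below 0.12 rad and linear speed of each of vial_blue_1, vial_blue_2 below 0.02 m/s and y of vial_blue_2 in the frame of tray_blue between -0.049 and -0.012 m and x of vial_blue_2 in the frame of tray_blue between -0.018 and 0.018 m) or (y of vial_blue_1 in the frame of tray_blue between -0.049 and -0.012 m and x of vial_blue_1 in the frame of tray_blue between -0.018 and 0.018 m and z of each of vial_blue_1, vial_blue_2 in the frame of tray_blue below 0.009 m and angle between each of vial_blue_1, vial_blue_2's own z axis and vertical below 0.12 rad and linear speed of each of vial_blue_1, vial_blue_2 below 0.02 m/s and y of vial_blue_2 in the frame of tray_blue between 0.012 and 0.049 m and x of vial_blue_2 in the frame of tray_blue between -0.018 and 0.018 m))); the robot touches nothing.
It fails at once if a vial is knocked over (tilted more than 0.9 rad) (angle between any of vial_red_1, vial_red_2, vial_blue_1, vial_blue_2's own z axis and vertical above 0.9 rad).
It fails at once if the dropper bottle or the pipette is moved more than 25 mm (distance of any of dropper, pipette from where it was at the start of the episode above 0.025 m).
It also fails if it takes over 118 s, if anything falls off the work surface, if the arm or the gripper's body presses on something with over 40 N, if the wrist force passes 120 N, or if a joint passes its speed limit or range.

## Working session

There is one attempt and no reset: what is moved stays moved. The work goes in short steps, Python scripts to look and compute and a tool call to move; the robot and the scene stay as the last step left them, time stands still between calls to the robot, and variables do not carry over. Pictures are saved under pics/ and viewed, about 12 in all and at most 16, crops included, and the job is handed in when it is done.

Besides the shell and the picture viewer there is one more tool, called as name(argument=value, ...), one argument or row to a line, values as JSON. drive_tool: Moves the arm, as the interface text tells. Its arguments: {"type":"object","properties":{"deltas":{"type":"array","items":{"type":"array","items":{"type":"number"}}},"hand":{"type":"number"},"newtons":{"type":"number"}},"required":["deltas"]}

```bash
mkdir -p pics
python3 - <<'E'
from cell import bot
import cv2,numpy as np
s=bot.get_state();print(s['t'],s['position'],s['eef_rot'],s['width'])
ims=[]
for c in ['scene','side','wrist']:
    im=bot.camera(c);cv2.imwrite(f'pics/{c}0.png',im)
    k=bot.get_calibration(c);print(c,np.round(k['intrinsics'],1).tolist(),np.round(k['dist_coeffs'],3),np.round(k['R'],3).tolist(),np.round(k['t'],3))
E
```

```text
0.0 [ 0.15299967 -0.6311129   0.22159213] [ 9.92937814e-01  1.18632564e-01 -1.27609185e-04 -8.92199309e-04] 0.09415846726847645
scene [[411.4, 0.0, 315.2], [0.0, 411.4, 195.9], [0.0, 0.0, 1.0]] [0.008 0.    0.    0.    0.   ] [[-0.827, 0.561, 0.021], [0.313, 0.492, -0.812], [-0.466, -0.666, -0.583]] [ 0.467 -0.136  1.242]
side [[463.8, 0.0, 316.1], [0.0, 463.8, 198.0], [0.0, 0.0, 1.0]] [-0.052  0.     0.     0.     0.   ] [[0.998, -0.067, -0.007], [-0.053, -0.717, -0.695], [0.041, 0.694, -0.719]] [-0.549  0.038  1.142]
wrist [[290.9, 0.0, 317.6], [0.0, 290.9, 198.1], [0.0, 0.0, 1.0]] [-0.025  0.     0.     0.     0.   ] [[0.235, -0.972, -0.002], [-0.935, -0.227, 0.272], [-0.265, -0.062, -0.962]] [-0.649 -0.029  0.394]
```

View pics/scene0.png

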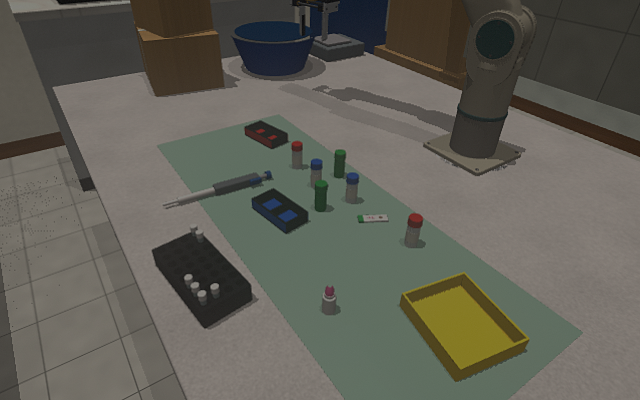

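View pics/side0.png

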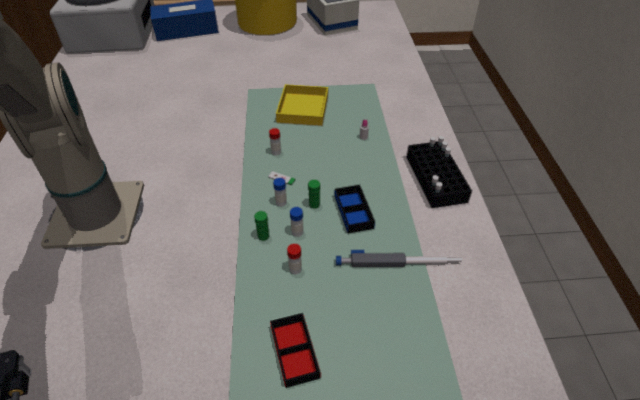

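The scene view shows the red vials at (297,155) and (413,230), the blue vials at (316,173) and (352,187), and two green decoys at (340,163) and (320,195). The cassette is at (374,218), the tub at (462,325), the blue tray at (280,210) and the red tray at (266,134). The side view agrees: red vials (275,140) and (294,258), blue (280,191) and (296,221), cassette (282,179).

```bash
cat > h.py <<'E'
from cell import bot
import cv2,numpy as np
from scipy.optimize import minimize
from scipy.spatial.transform import Rotation as Ro
def cal(c):
    k=bot.get_calibration(c);return [np.array(k[n],float) for n in('intrinsics','dist_coeffs','R','t')]
def proj(k,P):
    K,d,R,t=k;return cv2.projectPoints(np.asarray(P,float).reshape(-1,1,3),cv2.Rodrigues(R)[0],t,K,d)[0].reshape(-1,2)
def ray(k,p):
    K,d,R,t=k;u=cv2.undistortPoints(np.array([[p]],float),K,d).ravel()
    v=R.T@np.array([u[0],u[1],1]);return -R.T@t,v/np.linalg.norm(v)
def plane(k,p,z):
    o,v=ray(k,p);return o+v*(z-o[2])/v[2]
def tri(ps):  # [(k,pix)]
    A=np.zeros((3,3));b=np.zeros(3);L=[]
    for k,p in ps:
        o,v=ray(k,p);M=np.eye(3)-np.outer(v,v);A+=M;b+=M@o;L.append((o,v))
    X=np.linalg.solve(A,b);return X,max(np.linalg.norm(np.cross(X-o,v)) for o,v in L)
def box(sx,sy,sz):return np.array([[x,y,z] for x in(-sx/2,sx/2) for y in(-sy/2,sy/2) for z in(0,sz)])
a=np.linspace(0,2*np.pi,24,endpoint=False)
VIAL=np.array([[r*np.cos(q),r*np.sin(q),z] for r,z in((.014,0),(.014,.057),(.015,.057),(.015,.075)) for q in a])
def place(M,x,y,w,z=0):
    c,s=np.cos(w),np.sin(w);return M@np.array([[c,s,0],[-s,c,0],[0,0,1]])+[x,y,z]
def hullmask(k,P,S=4):
    h=cv2.convexHull((proj(k,P)*S*16+0.5*S*16).astype(np.int32))
    m=np.zeros((400*S,640*S),np.uint8);cv2.fillConvexPoly(m,h,255,shift=4)
    return cv2.resize(m,(640,400),interpolation=cv2.INTER_AREA)/255.
def fit(obs,M,x0):  # obs [(k,mask)], minimise silhouette mismatch
    f=lambda p:sum(np.abs(hullmask(k,place(M,p[0],p[1],p[2] if len(p)>2 else 0))-m).sum()/m.sum() for k,m in obs)
    best=None
    for w in ([None] if len(x0)<3 else x0[2]+np.array([-.3,0,.3])):
        p=np.array(x0[:2] if w is None else [x0[0],x0[1],w])
        sim=np.vstack([p]+[p+e for e in np.diag([.01,.01,.1][:len(p)])])
        r=minimize(f,p,method='Nelder-Mead',options=dict(initial_simplex=sim,xatol=1e-4,fatol=1e-4))
        if best is None or r.fun<best.fun:best=r
    return best.x,best.fun/len(obs)
E
python3 - <<'E'
from h import *
import pickle
ks={c:cal(c) for c in('scene','side')};D={}
for c in ks:bot.camera(c)
for n in ['vial_red_1','vial_blue_1','cassette','tray_red','tray_blue','tub','dropper','pipette']:
    for c in ks:
        r=[q for q in bot.cut_out(n,c) if q['score']>.2];D[n,c]=r
        print(n,c,[(round(q['score'],2),np.round(q['point']).astype(int).tolist(),int(q['mask'].sum()),np.round([plane(ks[c],q['point'],.03)],3)[0,:2].tolist()) for q in r])
pickle.dump(D,open('D.pkl','wb'))
E
```

```text
vial_red_1 scene [(0.79, [300, 160], 249, [0.49, -0.185]), (0.58, [412, 230], 461, [0.443, 0.194])]
vial_red_1 side [(0.84, [296, 253], 397, [0.494, -0.181]), (0.7, [277, 144], 247, [0.456, 0.199]), (0.32, [303, 104], 1895, [0.537, 0.386])]
vial_blue_1 scene [(0.85, [316, 172], 285, [0.489, -0.109]), (0.63, [337, 164], 280, [0.419, -0.112]), (0.6, [350, 189], 354, [0.46, -0.001]), (0.55, [323, 194], 337, [0.529, -0.019])]
vial_blue_1 side [(0.77, [264, 225], 349, [0.425, -0.094]), (0.72, [300, 220], 352, [0.507, -0.085]), (0.67, [315, 190], 368, [0.548, 0.011]), (0.56, [281, 193], 347, [0.465, 0.007])]
cassette scene [(0.51, [374, 218], 237, [0.486, 0.117])]
cassette side [(0.5, [283, 176], 159, [0.471, 0.068])]
tray_red scene [(0.69, [268, 135], 738, [0.493, -0.359])]
tray_red side []
tray_blue scene [(0.73, [279, 209], 1475, [0.647, -0.025])]
tray_blue side [(0.88, [355, 210], 1371, [0.638, -0.064]), (0.27, [300, 105], 1902, [0.528, 0.381])]
tub scene [(0.67, [462, 327], 8060, [0.554, 0.419])]
tub side []
dropper scene [(0.89, [329, 301], 352, [0.707, 0.252])]
dropper side [(0.46, [294, 349], 2511, [0.483, -0.404]), (0.45, [363, 131], 150, [0.701, 0.239])]
pipette scene [(0.58, [230, 186], 986, [0.701, -0.171])]
pipette side []
```

Run:
```python
from h import *
import pickle
D=pickle.load(open('D.pkl','rb'));ks={c:cal(c) for c in('scene','side')}
def g(n,c,p):return next(q['mask'].astype(float) for q in D[n,c] if np.hypot(*(np.array(q['point'])-p))<8)
T=box(.066,.126,.03);U=box(.14,.16,.035);C=box(.07,.022,.006)
L=[('r_far','vial_red_1',(300,160),'vial_red_1',(296,253),VIAL,(.49,-.18)),
('r_near','vial_red_1',(412,230),'vial_red_1',(277,144),VIAL,(.45,.197)),
('b1','vial_blue_1',(316,172),'vial_blue_1',(300,220),VIAL,(.5,-.1)),
('b2','vial_blue_1',(350,189),'vial_blue_1',(281,193),VIAL,(.46,.0)),
('g1','vial_blue_1',(337,164),'vial_blue_1',(264,225),VIAL,(.42,-.1)),
('g2','vial_blue_1',(323,194),'vial_blue_1',(315,190),VIAL,(.54,0)),
('cas','cassette',(374,218),'cassette',(283,176),C,(.47,.08,np.pi+.3)),
('cas0','cassette',(374,218),'cassette',(283,176),C,(.47,.08,-.3)),
('tred','tray_red',(268,135),'dropper',(294,349),T,(.485,-.38,.0)),
('tblue','tray_blue',(279,209),'tray_blue',(355,210),T,(.64,-.04,.0)),
('tub','tub',(462,327),'vial_red_1',(303,104),U,(.54,.4,.0))]
ims={c:cv2.imread(f'pics/{c}0.png') for c in ks}
for n,a1,p1,a2,p2,M,x0 in L:
    m1,m2=g(a1,'scene',p1),g(a2,'side',p2)
    cen=[(k,np.argwhere(m>0).mean(0)[::-1]) for k,m in((ks['scene'],m1),(ks['side'],m2))]
    X,e=tri(cen);x,f=fit([(ks['scene'],m1),(ks['side'],m2)],M,x0)
    ind=[fit([(k,m)],M,x0)[0] for k,m in((ks['scene'],m1),(ks['side'],m2))]
    print(n,'tri',np.round(X,3),round(e,4),'fit',np.round(x,3),round(f,2),'each',[np.round(i,3).tolist() for i in ind])
    for c in ks:
        h=cv2.convexHull(proj(ks[c],place(M,x[0],x[1],x[2] if len(x)>2 else 0)).astype(np.float32)).astype(int)
        cv2.polylines(ims[c],[h],True,(255,0,255),1)
o=np.vstack([cv2.resize(ims['scene'][110:390,140:590],(800,498))[:498],]);cv2.imwrite('pics/ov_scene.png',o)
cv2.imwrite('pics/ov_side.png',cv2.resize(ims['side'][70:400,220:480],None,fx=1.8,fy=1.8))
```

```text
r_far tri [ 0.491 -0.198  0.039] 0.0001 fit [ 0.491 -0.2  ] 0.16 each [[0.489, -0.202], [0.491, -0.2]]
r_near tri [0.45  0.201 0.038] 0.001 fit [0.45  0.201] 0.15 each [[0.45, 0.202], [0.45, 0.198]]
b1 tri [ 0.499 -0.098  0.044] 0.0011 fit [ 0.499 -0.095] 0.17 each [[0.496, -0.097], [0.499, -0.094]]
b2 tri [0.462 0.004 0.038] 0.0016 fit [0.462 0.004] 0.12 each [[0.461, 0.004], [0.463, 0.003]]
g1 tri [ 0.419 -0.102  0.04 ] 0.0003 fit [ 0.42  -0.101] 0.14 each [[0.416, -0.105], [0.419, -0.101]]
g2 tri [ 0.544 -0.01   0.04 ] 0.0016 fit [ 0.545 -0.009] 0.15 each [[0.541, -0.012], [0.545, -0.009]]
cas tri [0.465 0.093 0.003] 0.0023 fit [0.464 0.091 2.634] 0.25 each [[0.463, 0.092, 2.629], [0.465, 0.09, 2.66]]
cas0 tri [0.465 0.093 0.003] 0.0023 fit [ 0.464  0.091 -0.508] 0.25 each [[0.463, 0.091, -0.514], [0.466, 0.09, -0.505]]
tred tri [ 0.481 -0.397  0.013] 0.0026 fit [ 0.482 -0.396  0.222] 0.05 each [[0.48, -0.398, 0.189], [0.483, -0.396, 0.222]]
tblue tri [ 0.639 -0.041  0.013] 0.0025 fit [ 0.64  -0.041  0.16 ] 0.05 each [[0.638, -0.042, 0.16], [0.64, -0.04, 0.158]]
tub tri [0.535 0.409 0.01 ] 0.001 fit [ 0.536  0.403 -0.194] 0.03 each [[0.536, 0.403, -0.192], [0.537, 0.402, -0.198]]
```

View pics/ov_scene.png

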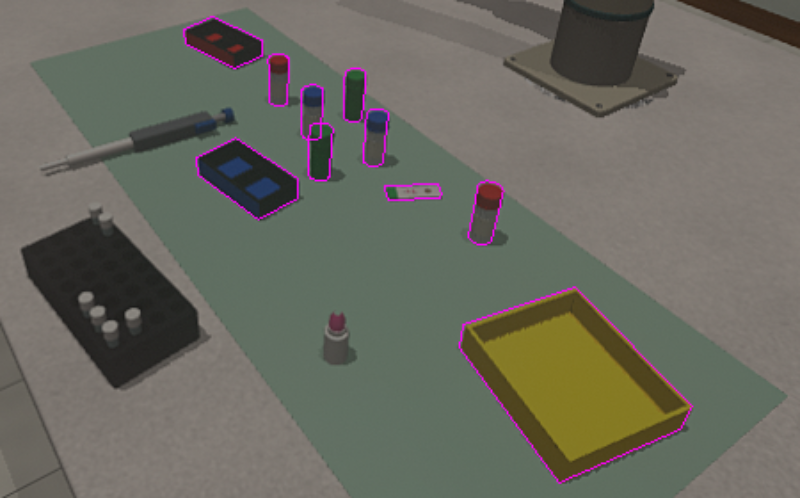

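View pics/ov_side.png

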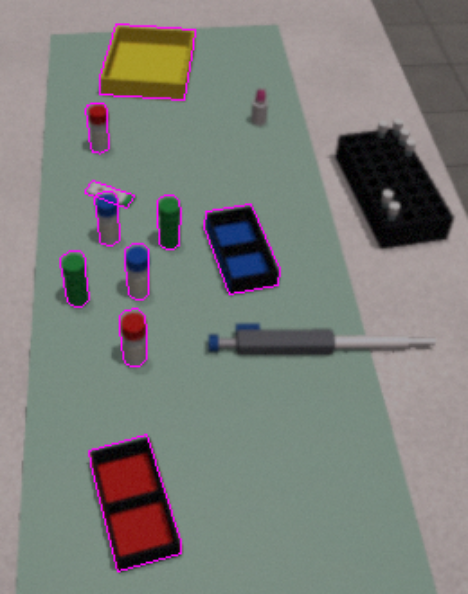

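The outlines match both views. The triangulated heights also fit: vial centres at about 38–44 mm, cassette at 3 mm. Next is a planner that prints rows in the tool frame.

```bash
cat > plan.py <<'E'
import sys
from h import *
# plan.py step turn x y z theta [x y z theta ...] : prints tool-frame rows
def st():
    s=bot.get_state();R=Ro.from_quat(s['eef_rot']).as_matrix();return s,np.array(s['position']),R
if __name__=='__main__':
    v=[float(q) for q in sys.argv[1:]];step,turn=v[:2]
    s,p,R=st();th=np.arctan2(R[1,0],R[0,0])
    print('t',round(s['t'],2),'p',np.round(p,4),'th',round(th,3),'tilt',np.round(R[2,:2],3),'w',round(s['width'],4),'F',np.round(s['wrist_force'],1),'q',np.round(s['joint_pos'],2))
    rows=[]
    for i in range(2,len(v),4):
        d=np.array(v[i:i+3])-p;dt=v[i+3]-th
        if abs(dt)>np.pi+.5:dt=(dt+np.pi)%(2*np.pi)-np.pi
        n=max(1,int(np.ceil(max(np.linalg.norm(d)*1000/step,abs(dt)/turn))))
        for j in range(n):
            e=d/n*1000;c,sn=np.cos(th),np.sin(th)
            rows.append([round(c*e[0]+sn*e[1]),round(sn*e[0]-c*e[1]),round(-e[2]),round(-dt/n,2)] if np.linalg.norm(d)>.02 else [round(c*e[0]+sn*e[1],1),round(sn*e[0]-c*e[1],1),round(-e[2],1),round(-dt/n,3)])
            th+=dt/n
        p=np.array(v[i:i+3]);
    for i in range(0,len(rows),5):print(str(rows[i:i+5]).replace(' ',''))
E
python3 plan.py 42 .14 .42 -.4 .2 .8 .464 .091 .15 2.63
```

```text
t 1.05 p [ 0.1532 -0.6317  0.2225] th 0.238 tilt [0. 0.] w 0.0936 F [ 0.4  0.7 -0.4] q [ 1.27  0.63  0.04  1.52 -0.03  1.   -0.02]
[[35,-18,2,np.float64(-0.06)],[36,-16,2,np.float64(-0.06)],[37,-14,2,np.float64(-0.06)],[38,-11,2,np.float64(-0.06)],[38,-9,2,np.float64(-0.06)]]
[[39,-6,2,np.float64(-0.06)],[39,-4,2,np.float64(-0.06)],[39,-2,2,np.float64(-0.06)],[39,1,2,np.float64(-0.06)],[27,-22,4,np.float64(-0.13)]]
[[30,-18,4,np.float64(-0.13)],[32,-14,4,np.float64(-0.13)],[34,-10,4,np.float64(-0.13)],[35,-6,4,np.float64(-0.13)],[35,-1,4,np.float64(-0.13)]]
[[35,4,4,np.float64(-0.13)],[34,8,4,np.float64(-0.13)],[33,13,4,np.float64(-0.13)],[31,17,4,np.float64(-0.13)],[29,21,4,np.float64(-0.13)]]
[[26,24,4,np.float64(-0.13)],[22,27,4,np.float64(-0.13)],[18,30,4,np.float64(-0.13)]]
```

drive_tool(
  deltas=[
    [35, -18, 2, -0.06],
    [36, -16, 2, -0.06],
    [37, -14, 2, -0.06],
    [38, -11, 2, -0.06],
    [38, -9, 2, -0.06],
  ],
  hand=0.45,
)

```text
t: 1.55
position: [0.2993, -0.505, 0.2116]
eef_rot: [0.964, 0.264, -0.003, 0.002]
wrist_force: [0.6, -1.7, -0.5]
width: 0.057
```

drive_tool(
  deltas=[
    [39, -6, 2, -0.06],
    [39, -4, 2, -0.06],
    [39, -2, 2, -0.06],
    [39, 1, 2, -0.06],
    [27, -22, 4, -0.13],
  ],
)

```text
t: 2.05
position: [0.432, -0.3646, 0.1991]
eef_rot: [0.896, 0.444, -0.001, 0.005]
wrist_force: [-0.2, -0.1, -0.2]
width: 0.0423
```

drive_tool(
  deltas=[
    [30, -18, 4, -0.13],
    [32, -14, 4, -0.13],
    [34, -10, 4, -0.13],
    [35, -6, 4, -0.13],
    [35, -1, 4, -0.13],
  ],
)

```text
t: 2.55
position: [0.4504, -0.1828, 0.1776]
eef_rot: [0.697, 0.717, -0.002, 0.006]
wrist_force: [0.6, 0.2, 0.1]
width: 0.0422
```

```bash
sed -i 's/round(-dt\/n,\([23]\))/round(float(-dt\/n),\1)/g' plan.py; python3 plan.py 42 .14 .464 .091 .15 2.63
```

```text
t 2.55 p [ 0.4504 -0.1828  0.1776] th 1.599 tilt [-0.011  0.006] w 0.0422 F [0.6 0.2 0.1] q [ 0.56  0.47 -0.34  2.02  0.26  0.68  0.09]
[[34,3,3,-0.13],[34,7,3,-0.13],[32,11,3,-0.13],[31,15,3,-0.13],[28,19,3,-0.13]]
[[26,23,3,-0.13],[23,26,3,-0.13],[19,28,3,-0.13]]
```

drive_tool(
  deltas=[
    [34, 3, 3, -0.13],
    [34, 7, 3, -0.13],
    [32, 11, 3, -0.13],
    [31, 15, 3, -0.13],
    [28, 19, 3, -0.13],
  ],
)

```text
t: 3.05
position: [0.4576, -0.0057, 0.1614]
eef_rot: [0.42, 0.908, -0.003, 0.007]
wrist_force: [0.7, -0.5, 0.3]
width: 0.0424
```

drive_tool(
  deltas=[
    [26, 23, 3, -0.13],
    [23, 26, 3, -0.13],
    [19, 28, 3, -0.13],
    [0, 0, 0, 0],
    [0, 0, 0, 0],
  ],
)

```text
t: 3.55
position: [0.4595, 0.1067, 0.1518]
eef_rot: [0.224, 0.975, -0.003, 0.008]
wrist_force: [1.1, -0.9, 0.0]
width: 0.0422
```

```bash
python3 plan.py 25 .14 .464 .091 .06 2.63
python3 - <<'E'
from h import *
k=cal('wrist');im=bot.camera('wrist');r=bot.cut_out('cassette','wrist')
print([(q['score'],q['point'],q['mask'].sum()) for q in r])
q=r[0];m=q['mask'].astype(float)
x,f=fit([(k,m)],box(.07,.022,.006),(.464,.091,2.63));print(x,f)
h=cv2.convexHull(proj(k,place(box(.07,.022,.006),*x)).astype(np.float32)).astype(int)
cv2.polylines(im,[h],True,(255,0,255),1);cv2.imwrite('pics/w1.png',im)
E
```

```text
t 3.55 p [0.4595 0.1067 0.1518] th 2.69 tilt [-0.017 -0.001] w 0.0422 F [ 1.1 -0.9  0. ] q [ 0.12  0.54 -0.6   2.07  0.51  0.66  0.29]
[[-3,-3,23,0.01],[-3,-3,23,0.01],[-3,-3,23,0.01],[-3,-3,23,0.01]]
[(0.77, [302.7, 197.0], np.int64(1221))]
[0.46477144 0.0905402  2.62541013] 0.046917505741035155
```

View pics/w1.png

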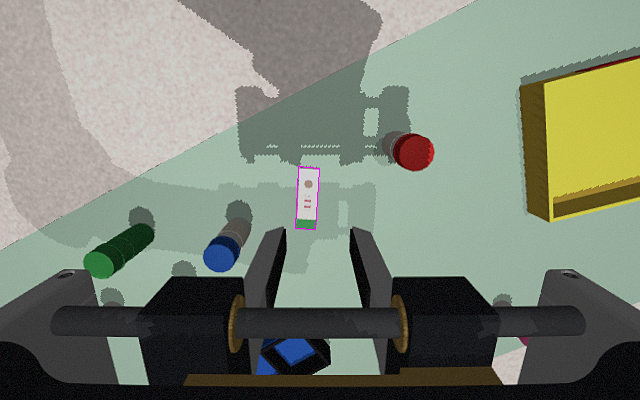

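The wrist view shows the cassette at (307,198), with the fit outline exactly on it. It is face up with the green end toward the gripper. The wrist measurement, (0.4648, 0.0905), agrees with the two-camera fit to 1 mm.

drive_tool(
  deltas=[
    [-3, -3, 23, 0.02],
    [-3, -3, 23, 0.02],
    [-3, -3, 23, 0.02],
    [-3, -3, 20, 0],
    [0, 0, 0, 0],
  ],
)

```text
t: 4.15
position: [0.469, 0.0801, 0.062]
eef_rot: [0.263, 0.965, -0.004, 0.011]
wrist_force: [-0.5, 0.3, -0.3]
width: 0.0424
```

```bash
python3 plan.py 10 .14 .4648 .0905 .0195 2.625
```

```text
t 4.15 p [0.469  0.0801 0.062 ] th 2.609 tilt [-0.023 -0.002] w 0.0424 F [-0.5  0.3 -0.3] q [ 0.04  0.68 -0.41  2.14  0.68  0.44  0.12]
[[2,1,8,-0.0],[2,1,8,-0.0],[2,1,8,-0.0],[2,1,8,-0.0],[2,1,8,-0.0]]
```

drive_tool(
  deltas=[
    [2, 1.5, 8, 0],
    [2, 1.5, 8, 0],
    [2, 1.5, 8, 0],
    [0, 0, 0, 0],
    [0, 0, 0, 0],
  ],
)

```text
t: 4.65
position: [0.4681, 0.0863, 0.0383]
eef_rot: [0.265, 0.964, -0.003, 0.013]
wrist_force: [0.6, 0.5, 0.6]
width: 0.0423
```

```bash
python3 plan.py 10 .14 .4648 .0905 .0195 2.625
```

```text
t 4.65 p [0.4681 0.0863 0.0383] th 2.605 tilt [-0.026  0.001] w 0.0423 F [0.6 0.5 0.6] q [-0.02  0.72 -0.34  2.15  0.73  0.37  0.06]
[[np.float64(2.5),np.float64(0.9),np.float64(9.4),-0.01],[np.float64(2.5),np.float64(1.0),np.float64(9.4),-0.01]]
```

drive_tool(
  deltas=[
    [2.5, 1, 6, -0.01],
    [2.5, 1, 6, -0.01],
    [0, 0, 4, 0],
    [0, 0, 2, 0],
    [0, 0, 0, 0],
  ],
)

```text
t: 5.15
position: [0.4653, 0.0914, 0.0192]
eef_rot: [0.254, 0.967, -0.003, 0.013]
wrist_force: [-1.1, -1.2, -0.8]
width: 0.0422
```

```bash
python3 plan.py 10 .14 .4648 .0905 .0195 2.625
```

```text
t 5.15 p [0.4653 0.0914 0.0192] th 2.628 tilt [-0.027  0.001] w 0.0422 F [-1.1 -1.2 -0.8] q [-0.07  0.75 -0.29  2.16  0.78  0.31  0.03]
[[np.float64(0.0),np.float64(-1.0),np.float64(-0.3),0.003]]
```

drive_tool(
  deltas=[
    [0, 0, 0, 0],
    [0, 0, 0, 0],
    [0, 0, 0, 0],
    [0, 0, 0, 0],
    [0, 0, 0, 0],
  ],
  hand=0.1,
  newtons=12,
)

```text
t: 5.65
position: [0.4657, 0.0911, 0.0195]
eef_rot: [0.254, 0.967, -0.003, 0.014]
wrist_force: [-0.8, 0.0, 0.1]
width: 0.0214
```

```bash
python3 plan.py 35 .14 .4648 .0905 .12 2.625 .536 .403 .12 2.85
```

```text
t 5.65 p [0.4657 0.0911 0.0195] th 2.627 tilt [-0.028  0.002] w 0.0214 F [-0.8  0.   0.1] q [-0.07  0.75 -0.29  2.16  0.78  0.31  0.03]
[[0,0,-34,0.0],[0,0,-34,0.0],[0,0,-34,0.0],[9,31,0,-0.02],[9,31,0,-0.02]]
[[8,31,0,-0.02],[7,31,0,-0.02],[6,31,0,-0.02],[6,32,0,-0.02],[5,32,0,-0.02]]
[[4,32,0,-0.02],[4,32,0,-0.02],[3,32,0,-0.02]]
```

Gripped: the width reads 21.4 mm, against 22 mm expected. Lifting and carrying to the tub.

drive_tool(
  deltas=[
    [0, 0, -30, 0],
    [0, 0, -35, 0],
    [0, 0, -35, 0],
    [5, 20, 0, -0.02],
    [9, 31, 0, -0.02],
  ],
)

```text
t: 6.15
position: [0.4742, 0.1391, 0.1221]
eef_rot: [0.238, 0.971, -0.006, 0.012]
wrist_force: [-0.1, 0.5, -0.9]
width: 0.0217
```

drive_tool(
  deltas=[
    [8, 31, 0, -0.02],
    [7, 31, 0, -0.02],
    [6, 31, 0, -0.02],
    [6, 32, 0, -0.02],
    [5, 32, 0, -0.02],
  ],
)

```text
t: 6.65
position: [0.5139, 0.2981, 0.1213]
eef_rot: [0.189, 0.982, -0.008, 0.013]
wrist_force: [0.6, -0.7, -0.2]
width: 0.0219
```

```bash
python3 plan.py 35 .14 .536 .403 .12 2.85
```

```text
t 6.65 p [0.5139 0.2981 0.1213] th 2.761 tilt [-0.028 -0.01 ] w 0.0219 F [ 0.6 -0.7 -0.2] q [-0.24  0.73 -0.56  1.77  0.56  0.8   0.1 ]
[[5,26,0,-0.02],[4,26,0,-0.02],[3,27,0,-0.02],[3,27,0,-0.02]]
```

drive_tool(
  deltas=[
    [5, 27, 0, -0.02],
    [4, 27, 0, -0.02],
    [3, 27, 8, -0.02],
    [2, 15, 15, 0],
    [0, 0, 15, 0],
  ],
)

```text
t: 7.15
position: [0.5354, 0.4028, 0.0824]
eef_rot: [0.156, 0.988, -0.004, 0.013]
wrist_force: [0.5, 0.2, -0.1]
width: 0.0219
```

```bash
python3 plan.py 15 .14 .536 .403 .026 2.85
```

```text
t 7.15 p [0.5354 0.4028 0.0824] th 2.828 tilt [-0.028 -0.005] w 0.0219 F [ 0.5  0.2 -0.1] q [-0.39  0.87 -0.55  1.57  0.59  0.86  0.08]
[[0,0,14,-0.01],[0,0,14,-0.01],[0,0,14,-0.01],[0,0,14,-0.01]]
```

drive_tool(
  deltas=[
    [0, 0, 15, 0],
    [0, 0, 15, 0],
    [0, 0, 15, 0],
    [0, 0, 9, 0],
    [0, 0, 0, 0],
  ],
)

```text
t: 7.65
position: [0.536, 0.3962, 0.0216]
eef_rot: [0.158, 0.987, -0.007, 0.012]
wrist_force: [-0.3, 2.8, 2.5]
width: 0.0219
```

```bash
python3 plan.py 15 .14 .536 .403 .0245 2.85
```

```text
t 7.65 p [0.536  0.3962 0.0216] th 2.825 tilt [-0.026 -0.011] w 0.0219 F [-0.3  2.8  2.5] q [-0.41  0.94 -0.5   1.6   0.64  0.77  0.04]
[[np.float64(2.1),np.float64(6.4),np.float64(-2.9),-0.025]]
```

drive_tool(
  deltas=[
    [0, 0, -1, 0],
    [0, 0, 0, 0],
    [0, 0, 0, 0],
    [0, 0, 0, 0],
    [0, 0, 0, 0],
  ],
  hand=0.45,
)

```text
t: 8.15
position: [0.5369, 0.3947, 0.023]
eef_rot: [0.158, 0.987, -0.008, 0.013]
wrist_force: [0.8, 0.3, -0.7]
width: 0.042
```

drive_tool(
  deltas=[
    [0, 0, -20, 0],
    [0, 0, -35, 0],
    [0, 0, -35, 0],
    [0, 0, -35, 0],
    [0, 0, 0, 0],
  ],
)

```text
t: 8.65
position: [0.5332, 0.3968, 0.1513]
eef_rot: [0.158, 0.987, -0.009, 0.012]
wrist_force: [-0.3, 0.7, 0.4]
width: 0.0426
```

```bash
python3 plan.py 40 .14 .45 .201 .14 1.99
python3 - <<'E'
from h import *
k=cal('wrist');im=bot.camera('wrist');r=bot.cut_out('cassette','wrist')
kc=cal('scene');bot.camera('scene');im2=cv2.resize(bot.camera('scene')[100:400,240:560],None,fx=1.25,fy=1.3334)
q=r[0];x,f=fit([(k,q['mask'].astype(float))],place(box(.07,.022,.006),0,0,0,.004),(.536,.4,2.83))
c,s=np.cos(-.194),np.sin(-.194);d=x[:2]-[.536,.403]
print(q['score'],x,f,'tub frame',c*d[0]+s*d[1],-s*d[0]+c*d[1])
cv2.imwrite('pics/w2.png',np.hstack([im2,cv2.resize(im,(640,400))[:,100:500]]))
for n,M,g in [('vial_red_1',VIAL,(.45,.201))]:
    for q in bot.cut_out(n,'wrist'):print(q['score'],q['point'],fit([(k,q['mask'].astype(float))],M,g))
E
```

```text
t 8.65 p [0.5332 0.3968 0.1513] th 2.825 tilt [-0.026 -0.014] w 0.0426 F [-0.3  0.7  0.4] q [-0.37  0.79 -0.6   1.53  0.53  0.99  0.12]
[[3,-35,2,0.14],[-2,-35,2,0.14],[-7,-35,2,0.14],[-12,-34,2,0.14],[-16,-32,2,0.14]]
[[-20,-29,2,0.14]]
0.66 [0.53496969 0.39566141 2.83539314] 0.030706563826162377 tub frame 0.000403788447445885 -0.007399558329176163
0.85 [96.7, 180.9] (array([0.44994842, 0.1997086 ]), np.float64(0.05355136520338233))
0.54 [1.6, 229.2] (array([0.85140625, 0.29021875]), np.float64(1.0))
```

View pics/w2.png

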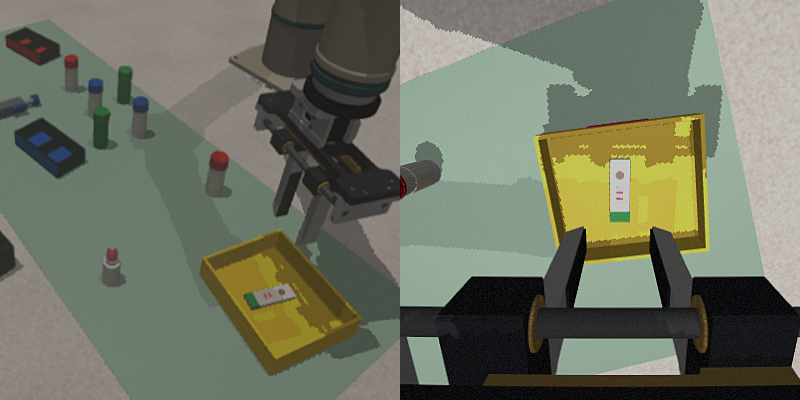

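The cassette lies face up and flat near the tub's centre, about (0, −7) mm in the tub frame. All the vials are still standing where they were. Next is the near red vial, measured by the wrist camera at (0.450, 0.200).

drive_tool(
  deltas=[
    [3, -35, 2, 0.14],
    [-2, -35, 2, 0.14],
    [-7, -35, 2, 0.14],
    [-12, -34, 2, 0.14],
    [-14, -28, 2, 0.14],
  ],
  hand=0.55,
)

```text
t: 9.4
position: [0.456, 0.2311, 0.1304]
eef_rot: [0.497, 0.868, -0.012, 0.008]
wrist_force: [1.7, 0.6, 0.4]
width: 0.0518
```

drive_tool(
  deltas=[
    [-12, -15, 0, 0.12],
    [0, 0, 0, 0],
    [0, 0, 0, 0],
    [0, 0, 0, 0],
    [0, 0, 0, 0],
  ],
)

```text
t: 9.9
position: [0.446, 0.2091, 0.1274]
eef_rot: [0.549, 0.836, -0.016, 0.007]
wrist_force: [-0.7, 0.7, 0.7]
width: 0.0517
```

```bash
python3 plan.py 15 .14 .45 .200 .1 1.99
```

```text
t 9.9 p [0.446  0.2091 0.1274] th 1.979 tilt [-0.029 -0.02 ] w 0.0517 F [-0.7  0.7  0.7] q [-0.26  0.58 -0.37  2.02  0.39  0.64 -0.49]
[[-5,0,14,-0.01],[-5,0,14,-0.01]]
```

drive_tool(
  deltas=[
    [-4, 0, 14, 0],
    [-4, 0, 14, 0],
    [0, 0, 5, 0],
    [0, 0, 0, 0],
    [0, 0, 0, 0],
  ],
)

```text
t: 10.4
position: [0.4509, 0.2067, 0.0936]
eef_rot: [0.545, 0.838, -0.013, 0.006]
wrist_force: [0.2, 0.1, 0.5]
width: 0.0517
```

```bash
python3 plan.py 15 .14 .45 .200 .065 1.99
```

```text
t 10.4 p [0.4509 0.2067 0.0936] th 1.989 tilt [-0.025 -0.016] w 0.0517 F [0.2 0.1 0.5] q [-0.28  0.64 -0.34  2.04  0.43  0.56 -0.51]
[[-3,-2,14,-0.0],[-3,-2,14,-0.0]]
```

drive_tool(
  deltas=[
    [-5, -2, 2, 0],
    [-2, -1, 12, 0],
    [0, 0, 10, 0],
    [0, 0, 3, 0],
    [0, 0, 0, 0],
  ],
)

```text
t: 10.9
position: [0.4523, 0.1989, 0.0674]
eef_rot: [0.545, 0.839, -0.012, 0.007]
wrist_force: [0.4, 0.6, 0.1]
width: 0.0519
```

```bash
python3 plan.py 15 .14 .45 .200 .065 1.99
```

```text
t 10.9 p [0.4523 0.1989 0.0674] th 1.99 tilt [-0.025 -0.012] w 0.0519 F [0.4 0.6 0.1] q [-0.29  0.68 -0.3   2.06  0.47  0.48 -0.52]
[[np.float64(2.0),np.float64(-1.7),np.float64(2.4),-0.0]]
```

drive_tool(
  deltas=[
    [2, -1.5, 2, 0],
    [0, 0, 0, 0],
    [0, 0, 0, 0],
    [0, 0, 0, 0],
    [0, 0, 0, 0],
  ],
  hand=0.2,
  newtons=20,
)

```text
t: 11.4
position: [0.4504, 0.2008, 0.0662]
eef_rot: [0.544, 0.839, -0.011, 0.007]
wrist_force: [0.1, -0.1, -0.9]
width: 0.0293
```

```bash
python3 plan.py 40 .12 .45 .200 .18 1.99 .51 -.05 .19 1.47 .4887 -.4258 .17 0.86
```

```text
t 11.4 p [0.4504 0.2008 0.0662] th 1.991 tilt [-0.024 -0.01 ] w 0.0293 F [ 0.1 -0.1 -0.9] q [-0.29  0.68 -0.3   2.06  0.47  0.48 -0.53]
[[0,0,-38,0.0],[0,0,-38,0.0],[0,0,-38,0.0],[-36,-7,-1,0.07],[-37,-4,-1,0.07]]
[[-37,-1,-1,0.07],[-37,1,-1,0.07],[-36,4,-1,0.07],[-36,7,-1,0.07],[-35,10,-1,0.07]]
[[-38,2,2,0.06],[-37,4,2,0.06],[-37,6,2,0.06],[-37,8,2,0.06],[-36,11,2,0.06]]
[[-35,13,2,0.06],[-35,15,2,0.06],[-34,17,2,0.06],[-32,19,2,0.06],[-31,21,2,0.06]]
```

Gripped at 29.3 mm, against a 30 mm cap. Lifting and carrying over the others.

drive_tool(
  deltas=[
    [0, 0, -35, 0],
    [0, 0, -38, 0],
    [0, 0, -40, 0],
    [-20, -4, -1, 0.04],
    [-37, -4, -1, 0.07],
  ],
)

```text
t: 11.9
position: [0.4638, 0.1527, 0.187]
eef_rot: [0.587, 0.81, -0.009, 0.007]
wrist_force: [-0.5, -0.5, -0.6]
width: 0.0298
```

drive_tool(
  deltas=[
    [-37, -1, -1, 0.07],
    [-37, 1, -1, 0.07],
    [-36, 4, -1, 0.07],
    [-36, 7, -1, 0.07],
    [-35, 10, -1, 0.07],
  ],
)

```text
t: 12.4
position: [0.5175, -0.0285, 0.1985]
eef_rot: [0.723, 0.691, -0.006, 0.009]
wrist_force: [0.5, 0.6, -0.2]
width: 0.0297
```

```bash
python3 plan.py 40 .12  .4887 -.4258 .17 0.86
```

```text
t 12.4 p [ 0.5175 -0.0285  0.1985] th 1.526 tilt [-0.022  0.005] w 0.0297 F [ 0.5  0.6 -0.2] q [ 0.2   0.48 -0.31  1.91  0.23  0.78 -0.29]
[[-40,-1,3,0.07],[-40,2,3,0.07],[-40,4,3,0.07],[-39,7,3,0.07],[-39,9,3,0.07]]
[[-38,12,3,0.07],[-37,14,3,0.07],[-36,17,3,0.07],[-35,19,3,0.07],[-33,22,3,0.07]]
```

drive_tool(
  deltas=[
    [-40, -1, 3, 0.07],
    [-40, 2, 3, 0.07],
    [-40, 4, 3, 0.07],
    [-39, 7, 3, 0.07],
    [-39, 9, 3, 0.07],
  ],
)

```text
t: 12.9
position: [0.5022, -0.2352, 0.1887]
eef_rot: [0.836, 0.549, -0.002, 0.011]
wrist_force: [-0.3, 0.0, -0.1]
width: 0.0295
```

drive_tool(
  deltas=[
    [-38, 12, 4, 0.07],
    [-37, 14, 4, 0.07],
    [-36, 17, 4, 0.07],
    [-28, 16, 4, 0.07],
    [-15, 10, 2, 0.05],
  ],
)

```text
t: 13.4
position: [0.4796, -0.4149, 0.1736]
eef_rot: [0.918, 0.396, -0.001, 0.012]
wrist_force: [0.2, 0.0, 0.1]
width: 0.0293
```

```bash
python3 plan.py 15 .12  .4887 -.4258 .115 0.86
```

```text
t 13.4 p [ 0.4796 -0.4149  0.1736] th 0.813 tilt [-0.011  0.022] w 0.0293 F [0.2 0.  0.1] q [ 0.72  0.65 -0.1   1.64  0.1   0.84 -0.18]
[[0,3,12,-0.01],[0,3,12,-0.01],[0,3,12,-0.01],[0,3,12,-0.01],[0,3,12,-0.01]]
```

drive_tool(
  deltas=[
    [0, 3, 14, 0],
    [0, 3, 14, 0],
    [0, 3, 14, 0],
    [0, 2, 10, 0],
    [0, 0, 0, 0],
  ],
)

```text
t: 13.9
position: [0.4894, -0.4192, 0.1157]
eef_rot: [0.917, 0.398, -0.001, 0.009]
wrist_force: [-0.4, -0.4, -0.3]
width: 0.0295
```

```bash
python3 plan.py 15 .12  .4887 -.4258 .0715 0.86
python3 - <<'E'
from h import *
k=cal('wrist');im=bot.camera('wrist');r=bot.cut_out('tray_red','wrist')
for q in r[:2]:print(q['score'],q['point'],q['mask'].sum(),fit([(k,q['mask'].astype(float))],box(.066,.126,.03),(.482,-.396,.222)))
cv2.imwrite('pics/w3.png',im)
E
```

```text
t 13.9 p [ 0.4894 -0.4192  0.1157] th 0.819 tilt [-0.009  0.017] w 0.0295 F [-0.4 -0.4 -0.3] q [ 0.72  0.74 -0.1   1.65  0.11  0.75 -0.19]
[[-2,1,15,-0.01],[-2,1,15,-0.01],[-2,1,15,-0.01]]
0.69 [278.4, 181.9] 9103 (array([ 0.48129391, -0.39500591,  0.21539382]), np.float64(0.22758538986285493))
0.64 [315.2, 243.2] 2999 (array([ 0.44089639, -0.46805221, -0.52123036]), np.float64(1.8769955998404693))
```

View pics/w3.png

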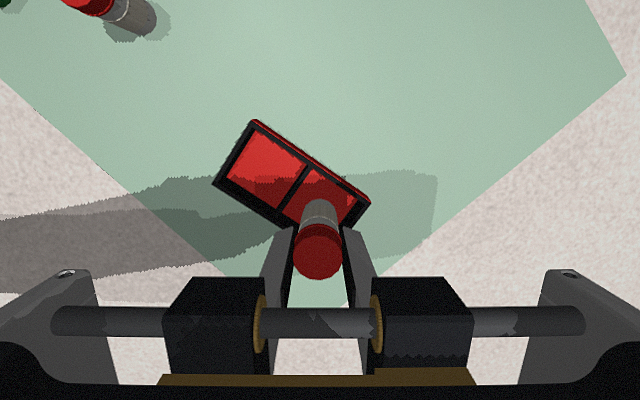

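The held vial hangs over the far red compartment, and the tray fit from the wrist agrees to 1 mm.

drive_tool(
  deltas=[
    [-2, 2, 13, 0],
    [-2, 1, 13, 0],
    [-1, 0, 9, 0],
    [0, 0, 2, 0],
    [0, 0, 0, 0],
  ],
)

```text
t: 14.5
position: [0.4897, -0.4269, 0.0783]
eef_rot: [0.917, 0.398, 0.0, 0.011]
wrist_force: [0.2, 0.0, -0.2]
width: 0.0291
```

```bash
python3 plan.py 15 .12  .4887 -.4258 .0715 0.86
```

```text
t 14.5 p [ 0.4897 -0.4269  0.0783] th 0.819 tilt [-0.009  0.021] w 0.0291 F [ 0.2  0.  -0.2] q [ 0.72  0.79 -0.09  1.66  0.12  0.68 -0.19]
[[np.float64(0.1),np.float64(-1.4),np.float64(6.8),-0.041]]
```

drive_tool(
  deltas=[
    [0, -1, 4, 0],
    [0, 0, 3, 0],
    [0, 0, 1, 0],
    [0, 0, 0, 0],
    [0, 0, 0, 0],
  ],
)

```text
t: 15.0
position: [0.4894, -0.4267, 0.0706]
eef_rot: [0.917, 0.398, 0.001, 0.012]
wrist_force: [-0.5, -0.6, -0.1]
width: 0.0291
```

```bash
python3 plan.py 15 .12  .4887 -.4258 .0715 0.86
```

```text
t 15.0 p [ 0.4894 -0.4267  0.0706] th 0.819 tilt [-0.008  0.023] w 0.0291 F [-0.5 -0.6 -0.1] q [ 0.72  0.8  -0.09  1.66  0.12  0.66 -0.19]
[[np.float64(0.2),np.float64(-1.2),np.float64(-0.9),-0.041]]
```

drive_tool(
  deltas=[
    [0, 0, 0, 0],
    [0, 0, 0, 0],
    [0, 0, 0, 0],
    [0, 0, 0, 0],
    [0, 0, 0, 0],
  ],
  hand=0.55,
)

```text
t: 15.5
position: [0.49, -0.427, 0.0714]
eef_rot: [0.917, 0.398, 0.001, 0.013]
wrist_force: [0.4, -0.2, -0.3]
width: 0.0515
```

drive_tool(
  deltas=[
    [0, 0, -15, 0],
    [0, 0, -30, 0],
    [0, 0, -30, 0],
    [0, 0, 0, 0],
    [0, 0, 0, 0],
  ],
)

```text
t: 16.0
position: [0.489, -0.4252, 0.1519]
eef_rot: [0.917, 0.398, 0.001, 0.013]
wrist_force: [-0.8, -0.1, -0.2]
width: 0.0518
```

```bash
python3 plan.py 40 .12  .491 -.200 .14 1.18
```

```text
t 16.0 p [ 0.489  -0.4252  0.1519] th 0.819 tilt [-0.008  0.025] w 0.0518 F [-0.8 -0.1 -0.2] q [ 0.73  0.69 -0.1   1.62  0.11  0.82 -0.17]
[[28,-25,2,-0.06],[29,-24,2,-0.06],[30,-22,2,-0.06],[32,-20,2,-0.06],[33,-18,2,-0.06]]
[[34,-16,2,-0.06]]
```

drive_tool(
  deltas=[
    [28, -25, 2, -0.06],
    [29, -24, 2, -0.06],
    [30, -22, 2, -0.06],
    [32, -20, 2, -0.06],
    [30, -16, 2, -0.06],
  ],
)

```text
t: 16.5
position: [0.4883, -0.2426, 0.1354]
eef_rot: [0.847, 0.531, -0.002, 0.015]
wrist_force: [0.7, 0.2, 0.5]
width: 0.0515
```

drive_tool(
  deltas=[
    [15, -6, 0, -0.04],
    [0, 0, 0, 0],
    [0, 0, 0, 0],
    [0, 0, 0, 0],
    [0, 0, 0, 0],
  ],
)

```text
t: 17.0
position: [0.489, -0.2254, 0.1339]
eef_rot: [0.836, 0.549, -0.004, 0.014]
wrist_force: [0.0, 0.4, -0.8]
width: 0.0517
```

```bash
python3 - <<'E'
from h import *
k=cal('wrist');im=bot.camera('wrist')
for n,gs in [('vial_red_1',[(.491,-.2),(.489,-.426)]),('vial_blue_1',[(.499,-.096),(.462,.004)])]:
    for q in bot.cut_out(n,'wrist'):
        if q['score']>.3:print(n,round(q['score'],2),q['point'],*[(np.round(a,4),round(f,2)) for a,f in [fit([(k,q['mask'].astype(float))],VIAL,g) for g in gs]])
E
python3 plan.py 15 .12  .491 -.200 .1 1.18
```

```text
vial_red_1 0.97 [304.3, 179.8] (array([ 0.4898, -0.2013]), np.float64(0.04)) (array([ 0.3465, -0.5091]), np.float64(1.0))
vial_red_1 0.76 [379.4, 355.3] (array([ 0.5115, -0.1669]), np.float64(4.33)) (array([ 0.4462, -0.5894]), np.float64(1.0))
vial_blue_1 0.88 [173.1, 106.5] (array([ 0.5113, -0.1673]), np.float64(1.54)) (array([0.462, 0.004]), np.float64(1.0))
vial_blue_1 0.63 [257.9, 51.3] (array([ 0.4981, -0.0954]), np.float64(0.04)) (array([0.462, 0.004]), np.float64(1.0))
t 17.15 p [ 0.4889 -0.2248  0.1338] th 1.163 tilt [-0.021  0.018] w 0.0517 F [ 0.4 -0.1  0. ] q [ 0.48  0.59 -0.17  1.93  0.2   0.62 -0.23]
[[8,-3,11,-0.01],[8,-3,11,-0.01],[8,-3,11,-0.01]]
```

drive_tool(
  deltas=[
    [8, -3, 8, 0],
    [8, -3, 8, 0],
    [7, -3, 8, 0],
    [0, 0, 8, 0],
    [0, 0, 0, 0],
  ],
)

```text
t: 17.65
position: [0.4897, -0.1986, 0.0978]
eef_rot: [0.836, 0.549, -0.004, 0.013]
wrist_force: [0.3, 0.4, 0.3]
width: 0.0523
```

```bash
python3 plan.py 12 .12  .490 -.2005 .065 1.18
```

```text
t 17.65 p [ 0.4897 -0.1986  0.0978] th 1.163 tilt [-0.02   0.017] w 0.0523 F [0.3 0.4 0.3] q [ 0.41  0.63 -0.14  1.98  0.21  0.52 -0.29]
[[-1,0,11,-0.01],[-1,0,11,-0.01],[-1,0,11,-0.01]]
```

drive_tool(
  deltas=[
    [-1, 0, 11, 0],
    [-1, 0, 11, 0],
    [0, 0, 9, 0],
    [0, 0, 1, 0],
    [0, 0, 0, 0],
  ],
)

```text
t: 18.15
position: [0.4888, -0.2021, 0.0622]
eef_rot: [0.836, 0.549, -0.004, 0.013]
wrist_force: [0.7, 0.8, -0.5]
width: 0.0517
```

drive_tool(
  deltas=[
    [0, 0, 0, 0],
    [0, 0, 0, 0],
    [0, 0, 0, 0],
    [0, 0, 0, 0],
    [0, 0, 0, 0],
  ],
  hand=0.2,
)

```text
t: 18.65
position: [0.4896, -0.2025, 0.0633]
eef_rot: [0.836, 0.549, -0.004, 0.013]
wrist_force: [0.1, 0.8, -1.3]
width: 0.0295
```

```bash
python3 plan.py 35 .12  .49 -.2 .15 1.18 .4753 -.3662 .15 .92
```

```text
t 18.65 p [ 0.4896 -0.2025  0.0633] th 1.162 tilt [-0.021  0.018] w 0.0295 F [ 0.1  0.8 -1.3] q [ 0.4   0.69 -0.12  2.    0.23  0.45 -0.31]
[[1,0,-29,-0.01],[1,0,-29,-0.01],[1,0,-29,-0.01],[-32,10,0,0.05],[-31,12,0,0.05]]
[[-31,13,0,0.05],[-30,15,0,0.05],[-29,16,0,0.05]]
```

drive_tool(
  deltas=[
    [0, 0, -29, 0],
    [0, 0, -29, 0],
    [0, 0, -29, 0],
    [-20, 6, 0, 0.05],
    [-31, 12, 0, 0.05],
  ],
)

```text
t: 19.15
position: [0.4844, -0.2494, 0.155]
eef_rot: [0.861, 0.509, -0.002, 0.012]
wrist_force: [0.2, -0.4, -0.6]
width: 0.0297
```

drive_tool(
  deltas=[
    [-31, 13, 0, 0.05],
    [-30, 15, 0, 0.05],
    [-28, 15, 0, 0.05],
    [-13, 7, 0, 0],
    [0, 0, 0, 0],
  ],
)

```text
t: 19.65
position: [0.4702, -0.3704, 0.1593]
eef_rot: [0.898, 0.439, -0.001, 0.014]
wrist_force: [0.8, -0.7, 0.4]
width: 0.0294
```

```bash
python3 plan.py 13 .12  .4753 -.3662 .11 .92
```

```text
t 19.65 p [ 0.4702 -0.3704  0.1593] th 0.909 tilt [-0.015  0.025] w 0.0294 F [ 0.8 -0.7  0.4] q [ 0.69  0.62 -0.12  1.75  0.13  0.75 -0.16]
[[2,0,12,-0.0],[2,0,12,-0.0],[2,0,12,-0.0],[2,0,12,-0.0]]
```

drive_tool(
  deltas=[
    [2, 0, 15, 0],
    [2, 0, 15, 0],
    [2, 0, 14, 0],
    [0, 0, 5, 0],
    [0, 0, 0, 0],
  ],
)

```text
t: 20.15
position: [0.4767, -0.3587, 0.1084]
eef_rot: [0.896, 0.444, 0.0, 0.012]
wrist_force: [1.1, -0.6, -0.9]
width: 0.0294
```

```bash
python3 plan.py 13 .12  .4753 -.3662 .069 .92
```

```text
t 20.15 p [ 0.4767 -0.3587  0.1084] th 0.919 tilt [-0.01   0.022] w 0.0294 F [ 1.1 -0.6 -0.9] q [ 0.66  0.69 -0.12  1.79  0.14  0.65 -0.19]
[[-2,1,10,-0.0],[-2,1,10,-0.0],[-2,1,10,-0.0],[-2,1,10,-0.0]]
```

drive_tool(
  deltas=[
    [-2, 1, 10, 0],
    [-2, 1, 10, 0],
    [-2, 1, 10, 0],
    [0, 0, 7, 0],
    [0, 0, 0, 0],
  ],
)

```text
t: 20.65
position: [0.4765, -0.3665, 0.0692]
eef_rot: [0.896, 0.444, 0.001, 0.012]
wrist_force: [0.5, -0.3, -0.2]
width: 0.0294
```

```bash
python3 plan.py 13 .12  .4753 -.3662 .069 .92
```

```text
t 20.65 p [ 0.4765 -0.3665  0.0692] th 0.92 tilt [-0.01   0.023] w 0.0294 F [ 0.5 -0.3 -0.2] q [ 0.67  0.75 -0.11  1.8   0.15  0.57 -0.19]
[[np.float64(-0.5),np.float64(-1.1),np.float64(0.2),0.0]]
```

drive_tool(
  deltas=[
    [0, 0, 1, 0],
    [0, 0, 0, 0],
    [0, 0, 0, 0],
    [0, 0, 0, 0],
    [0, 0, 0, 0],
  ],
)

```text
t: 21.15
position: [0.477, -0.367, 0.0688]
eef_rot: [0.896, 0.444, 0.001, 0.013]
wrist_force: [0.4, 0.7, -0.3]
width: 0.0296
```

drive_tool(
  deltas=[
    [0, 0, 0, 0],
    [0, 0, 0, 0],
    [0, 0, 0, 0],
    [0, 0, 0, 0],
    [0, 0, 0, 0],
  ],
  hand=0.52,
)

```text
t: 21.65
position: [0.4774, -0.3672, 0.0695]
eef_rot: [0.896, 0.444, 0.001, 0.014]
wrist_force: [-0.1, -0.2, -0.4]
width: 0.0489
```

drive_tool(
  deltas=[
    [0, 0, -15, 0],
    [0, 0, -30, 0],
    [0, 0, -30, 0],
    [0, 0, -10, 0],
    [0, 0, 0, 0],
  ],
)

```text
t: 22.15
position: [0.476, -0.3649, 0.1597]
eef_rot: [0.896, 0.444, 0.001, 0.013]
wrist_force: [0.4, -0.1, -0.1]
width: 0.049
```

```bash
python3 plan.py 40 .12  .498 -.0955 .14 1.38
```

```text
t 22.15 p [ 0.476  -0.3649  0.1597] th 0.92 tilt [-0.009  0.025] w 0.049 F [ 0.4 -0.1 -0.1] q [ 0.68  0.62 -0.13  1.75  0.13  0.76 -0.16]
[[33,-21,3,-0.07],[34,-19,3,-0.07],[35,-16,3,-0.07],[36,-14,3,-0.07],[37,-12,3,-0.07]]
[[38,-9,3,-0.07],[38,-7,3,-0.07]]
```

drive_tool(
  deltas=[
    [33, -21, 2, -0.07],
    [34, -19, 2, -0.07],
    [35, -16, 2, -0.07],
    [36, -14, 2, -0.07],
    [37, -12, 2, -0.07],
  ],
)

```text
t: 22.65
position: [0.4877, -0.1734, 0.1415]
eef_rot: [0.805, 0.593, -0.003, 0.015]
wrist_force: [0.5, 0.2, -0.4]
width: 0.0489
```

drive_tool(
  deltas=[
    [37, -9, 2, -0.07],
    [26, -5, 2, -0.05],
    [0, 0, 0, 0],
    [0, 0, 0, 0],
    [0, 0, 0, 0],
  ],
)

```text
t: 23.15
position: [0.4882, -0.1003, 0.1317]
eef_rot: [0.763, 0.646, -0.005, 0.01]
wrist_force: [-0.8, -0.4, 0.3]
width: 0.0491
```

```bash
python3 plan.py 12 .12  .498 -.0955 .1 1.38
```

```text
t 23.15 p [ 0.4882 -0.1003  0.1317] th 1.405 tilt [-0.021  0.009] w 0.0491 F [-0.8 -0.4  0.3] q [ 0.28  0.55 -0.22  2.03  0.25  0.58 -0.28]
[[2,3,11,0.01],[2,3,11,0.01],[2,3,11,0.01]]
```

drive_tool(
  deltas=[
    [1, 3, 9, 0],
    [1, 3, 9, 0],
    [1, 3, 9, 0],
    [0, 0, 5, 0],
    [0, 0, 0, 0],
  ],
)

```text
t: 23.65
position: [0.4981, -0.1046, 0.0958]
eef_rot: [0.766, 0.643, -0.006, 0.011]
wrist_force: [0.2, -0.4, 0.4]
width: 0.0491
```

```bash
python3 plan.py 12 .12  .498 -.0955 .064 1.38
```

```text
t 23.65 p [ 0.4981 -0.1046  0.0958] th 1.396 tilt [-0.023  0.008] w 0.0491 F [ 0.2 -0.4  0.4] q [ 0.26  0.62 -0.19  2.03  0.28  0.51 -0.31]
[[3,-1,11,0.01],[3,-1,11,0.01],[3,-1,11,0.01]]
```

drive_tool(
  deltas=[
    [5, -1, 3, 0],
    [4, -1, 9, 0],
    [1, 0, 10, 0],
    [0, 0, 9, 0],
    [0, 0, 0, 0],
  ],
)

```text
t: 24.15
position: [0.4978, -0.0939, 0.0619]
eef_rot: [0.766, 0.643, -0.006, 0.011]
wrist_force: [-0.1, 0.1, 0.3]
width: 0.0492
```

```bash
python3 plan.py 12 .12  .498 -.0955 .064 1.38
```

```text
t 24.15 p [ 0.4978 -0.0939  0.0619] th 1.397 tilt [-0.023  0.008] w 0.0492 F [-0.1  0.1  0.3] q [ 0.22  0.68 -0.15  2.05  0.3   0.42 -0.35]
[[np.float64(-1.6),np.float64(0.5),np.float64(-2.1),0.017]]
```

drive_tool(
  deltas=[
    [-1.5, 0.5, -2, 0],
    [0, 0, 0, 0],
    [0, 0, 0, 0],
    [0, 0, 0, 0],
    [0, 0, 0, 0],
  ],
  hand=0.2,
)

```text
t: 24.65
position: [0.4984, -0.0959, 0.0644]
eef_rot: [0.766, 0.643, -0.006, 0.011]
wrist_force: [1.0, -0.3, 0.5]
width: 0.0297
```

```bash
python3 plan.py 30 .12  .498 -.0955 .13 1.38 .6449 -.0711 .13 1.46
```

```text
t 24.65 p [ 0.4984 -0.0959  0.0644] th 1.396 tilt [-0.023  0.009] w 0.0297 F [ 1.  -0.3  0.5] q [ 0.22  0.68 -0.16  2.05  0.3   0.43 -0.34]
[[0,0,-22,0.01],[0,0,-22,0.01],[0,0,-22,0.01],[10,28,0,-0.02],[10,28,0,-0.02]]
[[9,28,0,-0.02],[9,28,0,-0.02],[9,29,0,-0.02]]
```

Gripped at 29.7 mm.

drive_tool(
  deltas=[
    [0, 0, -25, 0],
    [0, 0, -25, 0],
    [0, 0, -22, 0],
    [6, 18, 0, -0.01],
    [9, 28, 0, -0.02],
  ],
)

```text
t: 25.15
position: [0.5422, -0.0883, 0.1393]
eef_rot: [0.757, 0.654, -0.009, 0.009]
wrist_force: [0.4, 0.6, -0.9]
width: 0.0294
```

drive_tool(
  deltas=[
    [9, 28, 0, -0.02],
    [9, 28, 0, -0.02],
    [8, 27, 0, -0.02],
    [2, 8, 0, 0],
    [0, 0, 0, 0],
  ],
)

```text
t: 25.65
position: [0.6416, -0.0707, 0.14]
eef_rot: [0.736, 0.677, -0.008, 0.01]
wrist_force: [0.3, -0.3, 0.1]
width: 0.0294
```

```bash
python3 plan.py 13 .12 .6449 -.0711 .11 1.46
python3 - <<'E'
from h import *
k=cal('wrist');im=bot.camera('wrist')
for q in bot.cut_out('tray_blue','wrist')[:2]:print(q['score'],q['point'],fit([(k,q['mask'].astype(float))],box(.066,.126,.03),(.64,-.041,.16)))
cv2.imwrite('pics/w4.png',im)
E
```

```text
t 25.65 p [ 0.6416 -0.0707  0.14  ] th 1.487 tilt [-0.025  0.005] w 0.0294 F [ 0.3 -0.3  0.1] q [ 0.2   0.72 -0.24  1.61  0.25  0.84 -0.24]
[[0,1,10,0.01],[0,1,10,0.01],[0,1,10,0.01]]
0.73 [309.5, 155.4] (array([ 0.63846937, -0.04126267,  0.15442229]), np.float64(0.1480507769145394))
```

View pics/w4.png

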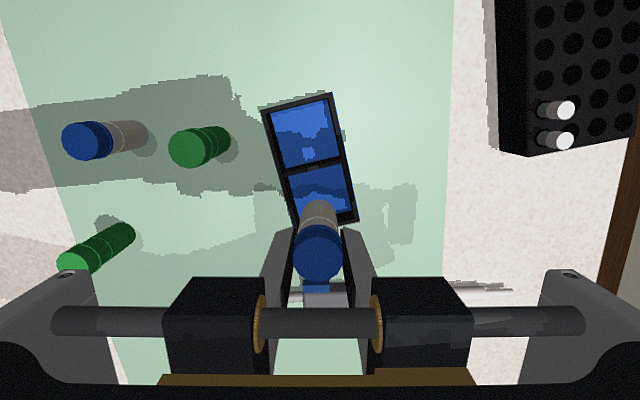

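The wrist view shows the held blue vial over the near (−y) blue compartment. The tray fit agrees to 2 mm, and the remaining blue vial is at (90,140) beside its green decoy.

drive_tool(
  deltas=[
    [0, 1, 14, 0],
    [0, 1, 14, 0],
    [0, 1, 14, 0],
    [0, 0, 10, 0],
    [0, 0, 0, 0],
  ],
)

```text
t: 26.25
position: [0.6383, -0.0749, 0.0826]
eef_rot: [0.737, 0.676, -0.011, 0.008]
wrist_force: [-0.0, -0.4, -0.9]
width: 0.0297
```

```bash
python3 plan.py 13 .12 .6445 -.0711 .069 1.46
```

```text
t 26.25 p [ 0.6383 -0.0749  0.0826] th 1.485 tilt [-0.028 -0.003] w 0.0297 F [-0.  -0.4 -0.9] q [ 0.19  0.79 -0.22  1.65  0.28  0.74 -0.26]
[[np.float64(2.2),np.float64(2.9),np.float64(6.8),0.012],[np.float64(2.2),np.float64(2.9),np.float64(6.8),0.012]]
```

drive_tool(
  deltas=[
    [3, 3, 5, 0],
    [2, 3, 5, 0],
    [0, 0, 3, 0],
    [0, 0, 1, 0],
    [0, 0, 0, 0],
  ],
)

```text
t: 26.75
position: [0.6459, -0.0702, 0.0679]
eef_rot: [0.737, 0.676, -0.011, 0.009]
wrist_force: [0.5, 0.1, -0.4]
width: 0.0297
```

```bash
python3 plan.py 13 .12 .6445 -.0711 .069 1.46
```

```text
t 26.75 p [ 0.6459 -0.0702  0.0679] th 1.485 tilt [-0.028 -0.001] w 0.0297 F [ 0.5  0.1 -0.4] q [ 0.18  0.82 -0.22  1.63  0.28  0.72 -0.27]
[[np.float64(-1.0),np.float64(-1.3),np.float64(-1.1),0.025]]
```

drive_tool(
  deltas=[
    [0, 0, 0, 0],
    [0, 0, 0, 0],
    [0, 0, 0, 0],
    [0, 0, 0, 0],
    [0, 0, 0, 0],
  ],
  hand=0.52,
)

```text
t: 27.25
position: [0.6467, -0.0703, 0.0688]
eef_rot: [0.737, 0.676, -0.01, 0.01]
wrist_force: [0.1, -0.2, -0.2]
width: 0.0487
```

drive_tool(
  deltas=[
    [0, 0, -15, 0],
    [0, 0, -30, 0],
    [0, 0, -30, 0],
    [0, 0, -15, 0],
    [0, 0, 0, 0],
  ],
)

```text
t: 27.75
position: [0.647, -0.0674, 0.1653]
eef_rot: [0.737, 0.676, -0.01, 0.01]
wrist_force: [-0.6, 0.6, 1.0]
width: 0.049
```

```bash
python3 plan.py 38 .12 .462 .004 .14 1.56
```

```text
t 27.75 p [ 0.647  -0.0674  0.1653] th 1.485 tilt [-0.027  0.001] w 0.049 F [-0.6  0.6  1. ] q [ 0.19  0.7  -0.25  1.57  0.24  0.9  -0.24]
[[9,-32,4,-0.01],[10,-32,4,-0.01],[10,-32,4,-0.01],[10,-31,4,-0.01],[11,-31,4,-0.01]]
[[11,-31,4,-0.01]]
```

drive_tool(
  deltas=[
    [9, -32, 3, -0.01],
    [10, -32, 3, -0.01],
    [10, -32, 3, -0.01],
    [10, -31, 3, -0.01],
    [10, -29, 3, -0.01],
  ],
)

```text
t: 28.25
position: [0.4933, -0.0089, 0.1484]
eef_rot: [0.721, 0.693, -0.007, 0.012]
wrist_force: [0.0, 0.2, -0.6]
width: 0.0488
```

drive_tool(
  deltas=[
    [8, -16, 0, 0],
    [0, 0, 0, 0],
    [0, 0, 0, 0],
    [0, 0, 0, 0],
    [0, 0, 0, 0],
  ],
)

```text
t: 28.75
position: [0.4746, 0.0001, 0.1476]
eef_rot: [0.72, 0.694, -0.009, 0.011]
wrist_force: [-0.1, -0.8, 0.0]
width: 0.0486
```

```bash
python3 - <<'E'
from h import *
k=cal('wrist');im=bot.camera('wrist')
for q in bot.cut_out('vial_blue_1','wrist'):
    if q['score']>.3:print(round(q['score'],2),q['point'],*[(np.round(a,4),round(f,2)) for a,f in [fit([(k,q['mask'].astype(float))],VIAL,(.462,.004))]])
E
python3 plan.py 12 .12  .462 .004 .1 1.56
```

```text
0.72 [277.3, 287.2] (array([0.4746, 0.0642]), np.float64(3.26))
0.67 [393.7, 207.3] (array([0.4746, 0.0642]), np.float64(1.74))
0.66 [487.5, 259.8] (array([0.4746, 0.0642]), np.float64(1.59))
0.62 [305.2, 197.6] (array([0.4612, 0.0037]), np.float64(0.04))
t 28.85 p [4.744e-01 2.000e-04 1.476e-01] th 1.534 tilt [-0.028  0.004] w 0.0489 F [ 0.7 -0.4  0.2] q [ 0.1   0.51 -0.25  2.07  0.27  0.6  -0.38]
[[1,-3,10,-0.01],[1,-2,10,-0.01],[1,-2,10,-0.01],[1,-2,10,-0.01],[1,-2,10,-0.01]]
```

drive_tool(
  deltas=[
    [1, -4, 12, 0],
    [1, -4, 12, 0],
    [1, -3, 12, 0],
    [0, -1, 8, 0],
    [0, 0, 0, 0],
  ],
)

```text
t: 29.35
position: [0.4657, 0.0012, 0.102]
eef_rot: [0.721, 0.693, -0.007, 0.012]
wrist_force: [0.7, 0.1, -0.5]
width: 0.0491
```

```bash
python3 plan.py 12 .12  .4614 .0038 .064 1.56
```

```text
t 29.35 p [0.4657 0.0012 0.102 ] th 1.531 tilt [-0.027  0.008] w 0.0491 F [ 0.7  0.1 -0.5] q [ 0.06  0.57 -0.2   2.13  0.32  0.46 -0.44]
[[1,-1,9,-0.01],[1,-1,9,-0.01],[1,-1,9,-0.01],[1,-1,9,-0.01]]
```

drive_tool(
  deltas=[
    [2, -3, 6, 0],
    [1, -1, 11, 0],
    [0, 0, 11, 0],
    [0, 0, 8, 0],
    [0, 0, 0, 0],
  ],
)

```text
t: 29.85
position: [0.4639, 0.0035, 0.0646]
eef_rot: [0.721, 0.693, -0.006, 0.013]
wrist_force: [-0.4, -0.5, -0.4]
width: 0.0487
```

```bash
python3 plan.py 12 .12  .4614 .0038 .064 1.56
```

```text
t 29.85 p [0.4639 0.0035 0.0646] th 1.53 tilt [-0.027  0.011] w 0.0487 F [-0.4 -0.5 -0.4] q [ 0.02  0.64 -0.15  2.16  0.35  0.35 -0.48]
[[np.float64(0.2),np.float64(-2.5),np.float64(0.6),-0.03]]
```

drive_tool(
  deltas=[
    [0, -2, 0, 0],
    [0, 0, 0, 0],
    [0, 0, 0, 0],
    [0, 0, 0, 0],
    [0, 0, 0, 0],
  ],
  hand=0.2,
)

```text
t: 30.35
position: [0.4624, 0.0036, 0.0653]
eef_rot: [0.721, 0.693, -0.005, 0.014]
wrist_force: [0.6, 0.3, -0.5]
width: 0.0299
```

drive_tool(
  deltas=[
    [0, 0, -30, 0],
    [0, 0, -38, 0],
    [0, 0, -38, 0],
    [0, 0, -10, 0],
    [0, 0, 0, 0],
  ],
)

```text
t: 30.85
position: [0.4606, 0.007, 0.1854]
eef_rot: [0.721, 0.693, -0.006, 0.013]
wrist_force: [-0.1, 1.4, -0.5]
width: 0.0296
```

```bash
python3 plan.py 30 .12  .55 .02 .18 1.55 .6346 -.0109 .17 1.55
```

```text
t 30.85 p [0.4606 0.007  0.1854] th 1.53 tilt [-0.027  0.011] w 0.0296 F [-0.1  1.4 -0.5] q [ 0.11  0.43 -0.29  2.07  0.24  0.67 -0.38]
[[4,22,1,-0.0],[4,22,1,-0.0],[4,22,1,-0.0],[4,22,1,-0.0],[-7,21,2,-0.0]]
[[-7,21,2,-0.0],[-7,21,2,-0.0],[-7,21,2,-0.0]]
```

drive_tool(
  deltas=[
    [4, 22, 1, 0],
    [4, 24, 1, 0],
    [4, 24, 1, 0],
    [2, 24, 1, 0],
    [-7, 22, 1, 0],
  ],
)

```text
t: 31.35
position: [0.5754, 0.0094, 0.1777]
eef_rot: [0.72, 0.693, -0.009, 0.011]
wrist_force: [0.3, 0.3, -0.4]
width: 0.0294
```

drive_tool(
  deltas=[
    [-7, 22, 1, 0],
    [-7, 20, 1, 0],
    [-7, 15, 2, 0],
    [0, 0, 0, 0],
    [0, 0, 0, 0],
  ],
)

```text
t: 31.85
position: [0.6323, -0.0159, 0.1664]
eef_rot: [0.721, 0.693, -0.013, 0.009]
wrist_force: [0.2, 0.4, -0.2]
width: 0.0292
```

```bash
python3 plan.py 15 .12  .6346 -.0109 .11 1.53
```

```text
t 31.85 p [ 0.6323 -0.0159  0.1664] th 1.531 tilt [-0.031 -0.005] w 0.0292 F [ 0.2  0.4 -0.2] q [ 0.12  0.68 -0.27  1.61  0.25  0.89 -0.29]
[[1,1,14,0.0],[1,1,14,0.0],[1,1,14,0.0],[1,1,14,0.0]]
```

drive_tool(
  deltas=[
    [2, 1, 15, 0],
    [2, 1, 15, 0],
    [2, 1, 15, 0],
    [0, 0, 13, 0],
    [0, 0, 0, 0],
  ],
)

```text
t: 32.35
position: [0.6303, -0.009, 0.1015]
eef_rot: [0.72, 0.694, -0.015, 0.006]
wrist_force: [-0.1, 0.3, -0.0]
width: 0.0298
```

```bash
python3 plan.py 15 .12  .6346 -.0109 .070 1.53
```

```text
t 32.35 p [ 0.6303 -0.009   0.1015] th 1.535 tilt [-0.03  -0.011] w 0.0298 F [-0.1  0.3 -0. ] q [ 0.1   0.76 -0.25  1.66  0.28  0.77 -0.32]
[[-1,1,11,0.0],[-1,1,11,0.0],[-1,1,11,0.0]]
```

drive_tool(
  deltas=[
    [-1, 2, 9, 0],
    [-1, 2, 9, 0],
    [0, 1, 8, 0],
    [0, 0, 4, 0],
    [0, 0, 0, 0],
  ],
)

```text
t: 32.85
position: [0.6354, -0.0123, 0.0691]
eef_rot: [0.72, 0.694, -0.015, 0.007]
wrist_force: [-0.8, -0.6, -0.5]
width: 0.0297
```

```bash
python3 plan.py 15 .12  .6346 -.0109 .070 1.53
```

```text
t 32.85 p [ 0.6354 -0.0123  0.0691] th 1.535 tilt [-0.03  -0.011] w 0.0297 F [-0.8 -0.6 -0.5] q [ 0.1   0.81 -0.23  1.66  0.3   0.72 -0.33]
[[np.float64(1.4),np.float64(-0.8),np.float64(-0.9),0.005]]
```

Release, retreat upward, then move back clear and look.

drive_tool(
  deltas=[
    [0, 0, 0, 0],
    [0, 0, 0, 0],
    [0, 0, 0, 0],
    [0, 0, 0, 0],
    [0, 0, 0, 0],
  ],
  hand=0.52,
)

```text
t: 33.35
position: [0.6366, -0.0122, 0.0707]
eef_rot: [0.72, 0.694, -0.014, 0.008]
wrist_force: [0.3, 0.2, -0.2]
width: 0.0489
```

drive_tool(
  deltas=[
    [0, 0, -15, 0],
    [0, 0, -35, 0],
    [0, 0, -40, 0],
    [0, 0, -40, 0],
    [0, 0, -15, 0],
  ],
)

```text
t: 33.85
position: [0.6364, -0.0074, 0.2223]
eef_rot: [0.719, 0.695, -0.015, 0.006]
wrist_force: [0.6, 0.4, 0.1]
width: 0.0488
```

drive_tool(
  deltas=[
    [20, -35, 0, 0],
    [30, -35, 0, 0],
    [30, -35, 0, 0],
    [20, -20, 0, 0],
    [0, 0, 0, 0],
  ],
)

```text
t: 34.35
position: [0.5153, 0.1002, 0.2303]
eef_rot: [0.72, 0.693, -0.008, 0.012]
wrist_force: [0.3, -0.2, -0.2]
width: 0.0491
```

Run:
```python
from h import *
ks={c:cal(c) for c in('scene','side')};ims={c:bot.camera(c) for c in ks}
tr={'red':((.4815,-.3957),.22,[(.489,-.426),(.476,-.366)]),'blue':((.6395,-.041),.158,[(.645,-.071),(.635,-.012)])}
V=VIAL+[0,0,.004]
for col,(t,w,gs) in tr.items():
  for c in ks:
    for q in bot.cut_out(f'vial_{col}_1',c):
      if q['score']<.25:continue
      g=min(gs,key=lambda g:np.hypot(*(proj(ks[c],[g[0],g[1],.04])[0]-q['point'])))
      x,f=fit([(ks[c],q['mask'].astype(float))],V,g);d=x-t
      if f<.6:print(col,c,round(q['score'],2),q['point'],'tray mm',np.round([np.cos(w)*d[0]+np.sin(w)*d[1],-np.sin(w)*d[0]+np.cos(w)*d[1]],3)*1000,round(f,2))
for c in ks:
  for q in bot.cut_out('cassette',c)[:1]:
    x,f=fit([(ks[c],q['mask'].astype(float))],box(.07,.022,.006)+[0,0,.004],(.535,.396,2.83));print('cas',c,x,f)
cv2.imwrite('pics/end.png',np.hstack([cv2.resize(ims['scene'][100:400,200:560],(460,383)),cv2.resize(ims['side'][70:400,220:480],(302,383))]))
s=bot.get_state();print(s['t'],s['position'],s['wrist_force'])
```

```text
red scene 0.68 [257.7, 119.0] tray mm [ -7. -46.] 0.25
red scene 0.58 [271.3, 128.7] tray mm [-14.   9.] 0.27
red side 0.83 [292.4, 322.9] tray mm [ 4. 28.] 0.05
red side 0.65 [299.5, 359.0] tray mm [  3. -35.] 0.12
blue scene 0.86 [268.0, 193.9] tray mm [ -1. -33.] 0.15
blue scene 0.6 [283.3, 205.8] tray mm [-6. 23.] 0.28
blue side 0.7 [313.8, 187.8] tray mm [-88.  47.] 0.22
blue side 0.68 [359.2, 210.1] tray mm [  3. -30.] 0.08
blue side 0.6 [351.8, 186.8] tray mm [-1. 29.] 0.3
cas scene [0.53672437 0.3974077  2.85220576] 0.19664124909222946
cas side [0.53582734 0.39322194 2.75037134] 0.5878746901059274
34.75 [0.51853347 0.09541786 0.22844997] [ 0.54368178 -0.70745773 -0.12414561]
```

View pics/end.png

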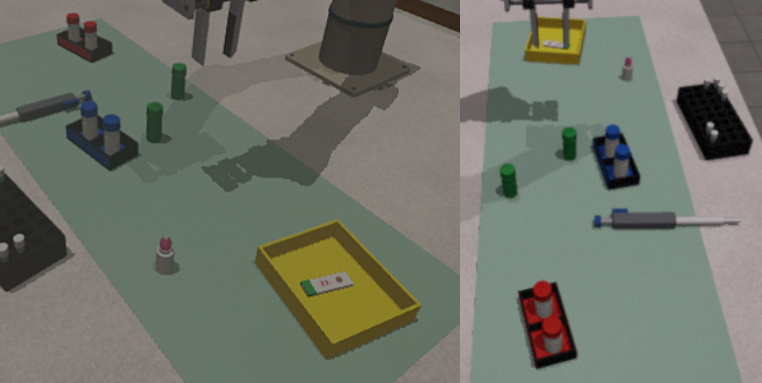

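All four vials stand upright, one per compartment, and the cassette lies flat and face up in the tub. The dropper and pipette look unmoved. The side view puts the red vials at (4, 28) and (3, −35) mm in the tray frame and the blue vials at (−1, 29) and (3, −30) mm. These match the release poses. The scene-view fits differ because the tray walls hide the vial bottoms.

```bash
python3 -c "
from cell import bot
print(bot.close_job())"
```

```text
the job is handed in; nothing more can be done
None
```

I laid the cassette in the yellow tub first, then put both red-capped vials in the red tray and both blue-capped vials in the blue tray, one per compartment. The job was handed in at about 35 s of the 118 s allowed, and it reported no verdict.

**Cassette:** the wrist camera put it flat and face up, about 7 mm from the tub's centre. At that point all four vials were still standing where they started.

**Vials:** the last side view put the red vials at (4, 28) and (3, −35) mm in the tray frame and the blue ones at (−1, 29) and (3, −30) mm. Those are inside the limits and match where the gripper released them. In the last pictures all four stand upright.

**Bystanders:** the dropper, the pipette and the green look-alikes look unmoved in the last pictures, though I did not measure them. The gripper ended clear of everything.

**Disagreements:**
- The last scene-camera vial fits differed from the side view by up to about 25 mm. For one red vial the fit read y = 9 mm, outside its limit. The tray walls hide the vial bottoms from that camera, so I trusted the side view and the gripper poses instead.
- The side-camera fit of the cassette was also poor, because the gripper was in the way.
- The tool picked up about 0.03 rad of tilt during the moves, with no visible effect.

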